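# Set up the decanting stack on the cellar counter

## Task

Get the carafe ready for decanting, in this order: take the stopper out of the carafe's neck and stand it upright in the round dish; then set the carafe gently in the middle of the square slate tile; then put the funnel, spout down, fully home in the carafe's neck; and last seat the strainer flat on the funnel with its knob up. Keep the carafe upright throughout, and leave the wine bottle, the box of corks and the corkscrew where they are.

Things in the scene. Friction and masses are not known exactly. Their poses are not given: they have to be found in the camera images.
- stopper_c (a point): Loose stopper, 52 mm high, 50 g: dark wooden head 56 mm across, 30 mm high, over a cork plug 22 mm long, 38 tapering to 34 mm across, with a flat foot it can stand on. Starts loosely in the carafe's neck, its head resting on the rim. Point: on its axis half-way up (26 mm above the foot); z up through the head.
- carafe_c (a point): Loose round white carafe, 170 mm high, 500 g. Belly up to 100 mm across, foot 84 mm; above 75 mm it slopes in to a straight neck, 50 mm across, from 108 mm up to the rim at 170 mm (grasp it there); bore 42 mm across, 62 mm deep. Point: on its axis half-way up (85 mm above the underside); z up.
- funnel_c (a point): Loose round steel funnel, 75 mm high, 120 g, standing on its spout. Spout 35 mm long, 30 mm across at the foot, 38 mm at its top; a 15 mm high cone; a straight open collar 66 mm across (60 inside), 25 mm high, to grasp. Home in the carafe its cone rests on the rim, the spout's foot 37 mm below the rim. Point: on its axis half-way up (37.5 mm above the foot); z up.
- strainer_c (a point): Loose round steel strainer, 60 mm high, 90 g, standing knob up. Flat flange 76 mm across, 4 mm thick, with a ring of dark holes; below it a skirt 18 mm deep, 50 to 44 mm across, that goes inside the funnel's collar, the flange resting on its rim; above it a knob 20 mm across, 38 mm high, to grasp. Point: on its axis half-way up (30 mm above the foot, 8 mm above the flange's top); z up.
- tile: Square dark slate tile, 120 x 120 mm, 10 mm thick, fixed to the counter. Origin at the centre of its underside, on the counter; z up, x and y along its edges.
- dish: Round shallow white dish, 106 mm across, fixed to the counter; flat inner floor 5 mm above the counter, 90 mm across, raised rim up to 12 mm. Origin at the centre of its underside, on the counter; z up.
- bottle: Bystander: full dark wine bottle standing upright, 74 mm across, 300 mm tall. Origin at the centre of its underside.
- cork_box: Bystander: open pine box of corks, 150 x 120 x 70 mm. Origin at the centre of its underside.
- corkscrew: Bystander: waiter's corkscrew lying flat, about 110 x 45 mm, 14 mm thick. Origin under the middle of its handle.
There are look-alikes about, which are no part of the job. What is shaped like the part that bears funnel_c but red or turquoise is not meant.

How it is judged:
By the outcome, as a careful person would: the job done as asked, in the order asked, and still so for the second after the job is handed in, with the robot touching nothing.
It also fails if it takes over 102 s, if anything falls off the work surface, if the arm or the gripper's body presses on something with over 40 N, if the wrist force passes 120 N, or if a joint passes its speed limit or range.

## Robot

A 7-joint arm with a two-finger parallel gripper is mounted at the origin on the work surface. World frame = base frame: x ahead of the robot, y to its left, z up, the work surface at z = 0. Lengths are in m, angles in degrees, forces in N, time in s.
With the tool pointing down it reaches from about 0.425 to 1.025 m from the base axis. Payload 3.6 kg.
Tool frame: the origin (TCP) lies midway between the tips of the shut fingers; the grasp point (between the pads) lies 19 mm behind it; z points along the fingers, y is the line along which they close (so a half turn about z gives the same grasp; the last joint's range is limited). The gripper opens to 85 mm and grips with 20 to 120 N. Pads are 22 mm wide; open, the fingers measure 114 mm over their backs; the gripper's body (76 mm by 85 mm) begins 54 mm behind the grasp point. The pads swing forward as they close: fully open they stand 13 mm farther back than shut.
Start: joints at [60.189, 33.873, 2.773, 92.16, -1.908, 54.013, -1.931], TCP at [0.3, -0.66, 0.231] pointing down, gripper open.
Joint ranges: [-153.93, 153.93], [-27.13, 128.08], [-72.61, 78.16], [10.71, 143.7], [-87.88, 267.88], [4.46, 118.87], [-176.78, 176.78]. Speed limits (degrees/s): [147.25, 147.25, 180, 180, 180, 180, 180].

## Interface

Orientations are given as a 3x3 rotation matrix whose columns are the frame's x, y, z axes.
In Python, from station import manip gives the robot as it stands. The module is installed in compiled form; this text tells all that it offers.
- The arm moves only by the tool arm_command, never from a script. Its argument "commands" is a list of rows, each a list of 3 entries, a list of its own where there are three numbers: the finger opening in m, from 0 to 0.0854, then the shift along the tool's x, y, z in m, then the turn, a rotation vector about the tool's x, y, z in rad. A call has 1 to 10 rows; each row shifts and turns the commanded pose from where the row before left it, along the tool's axes as they then stand; what a row does not reach is not made up. A row lasts 1/8 s, in which the tool goes at most 62.5 mm and 10.7 degrees, less where a joint would pass 70% of its speed; a pose out of reach is approached as far as the arm can. A call with a gripper value outside its range is refused whole. The fingers move at their own pace and stop on an object; "newtons" is the grip in N (left out, the last holds). Time passes only in rows, so rows that do not move let the fingers close. It gives the time, the measured TCP pose, the force, the opening and the grip force at its end, in the units of the state.
- manip.read_state(): the state, without advancing time (a new reading comes with each control period).
- manip.get_image(name): name is "side" or "top"; returns (picture, depth): 400x640x3 uint8, red, green, blue; 400x640 float32, m along the optical axis (not along the pixel's ray), 0 where there is no reading.
- manip.camera_params(name): a dict with "mtx" (3x3 intrinsics, pixels), "rvec" (rotation vector, rad) and "tvec" (3), from world to camera coordinates, as OpenCV has them. Camera axes: x right, y down, z forward; pixel columns grow to the right and rows downward; lengths in m; the calibration is good to about 2 mm. A picture is of the moment at which its call begins. camera_params takes no time and is no camera call.
- manip.hand_in(): hands the job in; it is judged then, once.
The state is a dict: "t": time; "qpos": joint angles; "joint_vel": joint speeds; "effort": joint torques, N m; "tool_pos": TCP position; "eef_rot": TCP orientation; "contact_force": force on the tool from outside, world axes, zero at the start; "moment": the same for the moment, N m; "grip_width": finger opening in m; "finger_force": force on a finger pad.
Only numpy, scipy, OpenCV 4.12 (cv2) and the standard library are available. Lean on these libraries where they do the work, as an engineer would, in place of code of your own. Each camera call takes 0.05 s, during which the arm holds its last target. There are 200 camera calls.

## Working session

There is one attempt and no reset: what is moved stays moved. The work goes in short steps, Python scripts to look and compute and a tool call to move; the robot and the scene stay as the last step left them, time stands still between calls to the robot, and variables do not carry over. Pictures are saved under pics/ and viewed, at most 14 in all, crops included, and the job is handed in when it is done.

Besides the shell and the picture viewer there is one more tool, called after "Request:" as name(argument=value, ...), one argument or row to a line, values as JSON. arm_command: Moves the arm, as the interface text tells. Its arguments: {"type":"object","properties":{"commands":{"type":"array","items":{"type":"array"}},"newtons":{"type":"number"}},"required":["commands"]}

```bash
mkdir -p pics; cat > h.py <<'E'
import numpy as np, cv2
from station import manip
def cam(n):
    p=manip.camera_params(n);R=cv2.Rodrigues(np.array(p["rvec"],float))[0]
    return np.array(p["mtx"]),R,np.array(p["tvec"],float).ravel()
def cloud(n,d):
    K,R,t=cam(n);v,u=np.mgrid[:400,:640]
    P=np.stack([(u-K[0,2])/K[0,0]*d,(v-K[1,2])/K[1,1]*d,d],-1)
    return (P-t)@R
def ray(n,u,v,z):
    K,R,t=cam(n);c=-R.T@t;r=R.T@np.linalg.inv(K)@[u,v,1]
    return c+r*(z-c[2])/r[2]
def save(f,im): cv2.imwrite("pics/"+f,im[...,::-1])
E
python3 - <<'E'
from h import *
for n in("top","side"):
    im,d=manip.get_image(n);save(n+"0.png",im);np.savez(n+"0.npz",im=im,d=d)
    K,R,t=cam(n);print(n,-R.T@t,R[2],K[0,0])
s=manip.read_state();print(s)
E
```

```text
top [0.53644362 0.00898669 1.24755158] [ 0.04268374  0.00253247 -0.99908542] 410.2511234543001
side [0.39866756 0.90884202 0.97255719] [ 0.15864848 -0.71528966 -0.68058164] 433.9996728167256
{'t': 0.1, 'qpos': array([60.18916518, 33.92040338,  2.76652548, 92.22854855, -1.90860969,
       54.01161951, -1.93259678]), 'joint_vel': array([ 0.07847845, -0.16316132, -0.05870772, -0.20865961, -0.05300495,
        0.03549004,  0.00138189]), 'effort': array([ 4.22613462e-03, -5.49996328e+01,  1.55283932e+00, -1.98825145e+01,
        9.61776677e-03,  3.77801538e-03, -1.06269493e-05]), 'tool_pos': array([ 0.29983688, -0.6592826 ,  0.2302589 ]), 'eef_rot': array([[ 9.10271578e-01,  4.14010658e-01, -9.10500189e-04],
       [ 4.14011649e-01, -9.10269845e-01,  1.77853568e-03],
       [-9.24681406e-05, -1.99590816e-03, -9.99998004e-01]]), 'contact_force': array([ 0.35384737,  0.22073441, -0.26151214]), 'moment': array([-0.02910238,  0.01541441, -0.00390007]), 'finger_force': 0.0, 'grip_width': 0.08574910448132385}
```

View pics/top0.png

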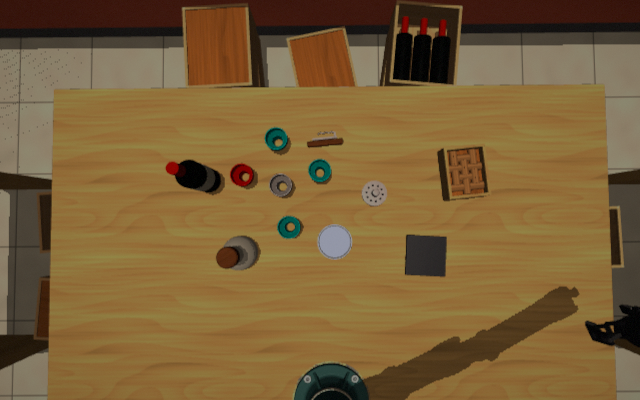

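View pics/side0.png

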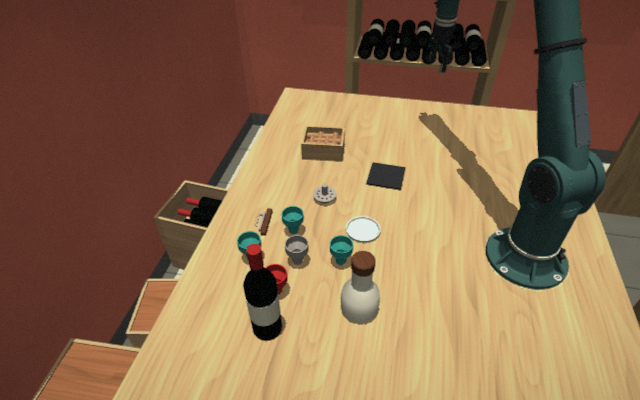

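The top view shows the stopper and carafe at (229,258)/(240,252), dish at (335,242), tile at (426,255), grey funnel at (282,186), and strainer at (374,193). The turquoise and red funnels around the grey one are the decoys. The side view shows the same things: carafe (361,290), grey funnel (297,250), strainer (325,195), bottle (262,300).

```bash
python3 - <<'E'
from h import *
D={n:np.load(n+"0.npz") for n in("top","side")}
C={n:cloud(n,D[n]["d"]) for n in D}
boxes={"stopper":("top",(215,244,242,274),.18,.22),"funnel":("top",(266,170,297,202),.06,.09),"strflange":("top",(358,178,392,210),.012,.032),"strknob":("top",(358,178,392,210),.045,.075),
"tile":("top",(400,230,450,280),.006,.02),"dish":("top",(312,220,358,266),.003,.03),"red":("top",(228,160,258,192),.055,.09),"turqR":("top",(305,155,335,186),.055,.09),"turqN":("top",(272,212,306,240),.055,.09),"turqF":("top",(262,125,290,155),.055,.09),"bottle":("top",(160,155,224,195),.2,.32),
"stopperS":("side",(345,250,380,280),.195,.22),"funnelS":("side",(280,232,312,250),.068,.09),"knobS":("side",(310,180,340,206),.045,.075),"flS":("side",(310,180,340,206),.015,.032),"carafebellyS":("side",(335,265,390,330),.05,.1)}
for k,(n,(a,b,c,d),lo,hi) in boxes.items():
    P=C[n][b:d,a:c].reshape(-1,3);m=(P[:,2]>lo)&(P[:,2]<hi);P=P[m]
    if len(P)<3: print(k,len(P));continue
    (x,y),r=cv2.minEnclosingCircle(P[:,:2].astype(np.float32))
    print(k,len(P),"circ",np.round([x,y,r],4),"med",np.round(np.median(P,0),4),"mid",np.round((P[:,:2].max(0)+P[:,:2].min(0))/2,4),"zmax",round(P[:,2].max(),3))
im=D["top"]["im"]
P=C["top"][230:280,400:450].reshape(-1,3);g=im[230:280,400:450].reshape(-1,3).max(1)<80
print(cv2.minAreaRect(P[g][:,:2].astype(np.float32)),g.sum())
E
```

```text
stopper 401 circ [0.4436 0.2637 0.028 ] med [0.4437 0.2618 0.2003] mid [0.4444 0.2638] zmax 0.207
funnel 102 circ [0.6394 0.1413 0.0332] med [0.6439 0.1447 0.0749] mid [0.6395 0.1415] zmax 0.081
strflange 463 circ [ 0.6164 -0.1343  0.0381] med [ 0.6148 -0.1335  0.0227] mid [ 0.6163 -0.1339] zmax 0.031
strknob 39 circ [ 0.6157 -0.1335  0.0096] med [ 0.6149 -0.1323  0.06  ] mid [ 0.6151 -0.1328] zmax 0.066
tile 1597 circ [ 0.4274 -0.2852  0.0953] med [ 0.4278 -0.2875  0.0111] mid [ 0.4271 -0.2833] zmax 0.019
dish 1097 circ [ 0.467  -0.0145  0.096 ] med [ 0.4709 -0.0135  0.0063] mid [ 0.467  -0.0147] zmax 0.019
red 136 circ [0.6702 0.2528 0.0335] med [0.6721 0.2572 0.0725] mid [0.6691 0.2529] zmax 0.082
turqR 109 circ [0.6804 0.0281 0.0328] med [0.6869 0.0293 0.0742] mid [0.6805 0.0292] zmax 0.081
turqN 102 circ [0.518  0.1178 0.033 ] med [0.5186 0.123  0.0743] mid [0.5188 0.1179] zmax 0.08
turqF 133 circ [0.7733 0.1533 0.0332] med [0.7777 0.1524 0.0733] mid [0.7728 0.1524] zmax 0.08
bottle 595 circ [0.6601 0.3646 0.0325] med [0.657  0.3565 0.2226] mid [0.6611 0.3649] zmax 0.305
stopperS 362 circ [0.4424 0.2652 0.0291] med [0.4414 0.2671 0.1991] mid [0.4418 0.2651] zmax 0.203
funnelS 74 circ [0.6367 0.1404 0.0345] med [0.6463 0.1258 0.0727] mid [0.6379 0.1385] zmax 0.077
knobS 38 circ [ 0.6127 -0.1331  0.0122] med [ 0.6137 -0.1289  0.0555] mid [ 0.6139 -0.133 ] zmax 0.062
flS 257 circ [ 0.6139 -0.1347  0.0399] med [ 0.6102 -0.1269  0.021 ] mid [ 0.6143 -0.1347] zmax 0.032
carafebellyS 802 circ [0.442  0.2658 0.049 ] med [0.4381 0.2947 0.0793] mid [0.4419 0.2694] zmax 0.1
((0.44497713446617126, -0.16506318747997284), (0.37217578291893005, 0.12697654962539673), 81.11552429199219) 1575
```

```bash
python3 - <<'E'
from h import *
im=np.load("top0.npz")["im"].astype(int);
def rgn(m,a,b,c,d,z):
    M=np.zeros(m.shape,np.uint8);M[b:d,a:c]=m[b:d,a:c]
    n,l,s,ce=cv2.connectedComponentsWithStats(M);i=1+s[1:,4].argmax()
    v,u=np.nonzero(l==i);return np.array([ray("top",x,y,z)[:2] for x,y in zip(u,v)],np.float32)
mx=im.max(2);sat=mx-im.min(2)
t=rgn(mx<90,395,225,457,285,.010);print("tile",cv2.minAreaRect(t),t.mean(0))
d=rgn((im[...,2]>im[...,0]-10)&(mx>120),308,215,362,270,.010);print("dish",cv2.minEnclosingCircle(d),d.mean(0))
ims=np.load("side0.npz")["im"].astype(int)
ray0=ray
def rs(m,a,b,c,dd,z):
    M=np.zeros(m.shape,np.uint8);M[b:dd,a:c]=m[b:dd,a:c]
    n,l,s,ce=cv2.connectedComponentsWithStats(M);i=1+s[1:,4].argmax()
    v,u=np.nonzero(l==i);return np.array([ray("side",x,y,z)[:2] for x,y in zip(u,v)],np.float32)
t=rs(ims.max(2)<90,360,155,412,195,.010);print("tileS",cv2.minAreaRect(t),t.mean(0))
d=rs((ims[...,2]>ims[...,0]-10)&(ims.max(2)>120),340,210,390,246,.010);print("dishS",cv2.minEnclosingCircle(d),d.mean(0))
E
```

```text
tile ((0.4266582429409027, -0.2865638732910156), (0.12144409865140915, 0.11909378319978714), 86.66270446777344) [ 0.42664242 -0.28620735]
dish ((0.47091034054756165, -0.013625150546431541), 0.051811352372169495) [ 0.4714356  -0.01379083]Traceback (most recent call last):
  File "<stdin>", line 16, in <module>
  File "<stdin>", line 15, in rs
  File "h.py", line 11, in ray
    K,R,t=cam(n);c=-R.T@t;r=R.T@np.linalg.inv(K)@[u,v,1]
          ~~~^^^
  File "h.py", line 4, in cam
    p=manip.camera_params(n);R=cv2.Rodrigues(np.array(p["rvec"],float))[0]
ValueError: time passes only in moves, steps and waits
```

Request:
arm_command(
  commands=[
    [0.0854, [0, 0, 0], [0, 0, 0.142]],
    [0.0854, [0, 0, 0], [0, 0, 0.142]],
    [0.0854, [0, 0, 0], [0, 0, 0.142]],
    [0.0854, [0.03, -0.05, -0.01], [0, 0, 0]],
    [0.0854, [0.03, -0.05, -0.01], [0, 0, 0]],
    [0.0854, [0.03, -0.05, -0.01], [0, 0, 0]],
    [0.0854, [0.03, -0.05, 0], [0, 0, 0]],
    [0.0854, [0.03, -0.05, 0], [0, 0, 0]],
    [0.0854, [0.03, -0.05, 0], [0, 0, 0]],
  ],
)

```text
t: 1.23
tool_pos: [0.4805, -0.3579, 0.261]
eef_rot: [[1.0, 0.001, -0.0], [0.001, -1.0, 0.0], [-0.0, -0.0, -1.0]]
contact_force: [0.8, -0.2, 0.3]
grip_width: 0.0858
finger_force: 0.0
```

Request:
arm_command(
  commands=[
    [0.0854, [0, -0.06, 0], [0, 0, 0]],
    [0.0854, [0, -0.06, 0], [0, 0, 0]],
    [0.0854, [0, -0.06, 0], [0, 0, 0]],
    [0.0854, [0, -0.06, 0], [0, 0, 0]],
    [0.0854, [0, -0.06, 0], [0, 0, 0]],
    [0.0854, [0, -0.06, 0], [0, 0, 0]],
    [0.0854, [0, -0.06, 0], [0, 0, 0]],
    [0.0854, [-0.012, -0.06, 0], [0, 0, 0]],
    [0.0854, [-0.012, -0.06, 0], [0, 0, 0]],
    [0.0854, [-0.012, -0.06, 0], [0, 0, 0]],
  ],
)

```text
t: 2.48
tool_pos: [0.4426, 0.2418, 0.2612]
eef_rot: [[1.0, 0.001, -0.0], [0.001, -1.0, -0.0], [-0.0, 0.0, -1.0]]
contact_force: [1.3, -0.1, -0.4]
grip_width: 0.0855
finger_force: 0.0
```

Request:
arm_command(
  commands=[
    [0.0854, [-0.001, -0.022, 0], [0, 0, 0]],
    [0.0854, [0, 0, 0], [0, 0, 0]],
  ],
)

```text
t: 2.72
tool_pos: [0.4416, 0.2642, 0.261]
eef_rot: [[1.0, 0.005, -0.0], [0.005, -1.0, 0.0], [-0.0, -0.0, -1.0]]
contact_force: [0.7, -0.8, 0.6]
grip_width: 0.0852
finger_force: 0.0
```

Request:
arm_command(
  commands=[
    [0.0854, [0.001, 0, 0.035], [0, 0, 0]],
    [0.0854, [0, 0, 0.035], [0, 0, 0]],
    [0.0854, [0, 0, 0.025], [0, 0, 0]],
    [0.05, [0, 0, 0], [0, 0, 0]],
    [0.05, [0, 0, 0], [0, 0, 0]],
    [0.05, [0, 0, 0], [0, 0, 0]],
    [0.05, [0, 0, 0], [0, 0, 0]],
    [0.05, [0, 0, 0], [0, 0, 0]],
    [0.05, [0, 0, 0], [0, 0, 0]],
  ],
  newtons=25,
)

```text
t: 3.85
tool_pos: [0.4437, 0.2621, 0.1668]
eef_rot: [[1.0, 0.001, 0.001], [0.001, -1.0, 0.0], [0.001, -0.0, -1.0]]
contact_force: [-0.2, -0.1, 5.0]
grip_width: 0.0549
finger_force: 28.9
```

Request:
arm_command(
  commands=[
    [0.05, [0, 0, -0.015], [0, 0, 0]],
    [0.05, [0, 0, -0.03], [0, 0, 0]],
    [0.05, [0, 0, -0.04], [0, 0, 0]],
    [0.05, [0, 0.03, 0], [0, 0, 0]],
    [0.05, [0.007, 0.055, 0], [0, 0, 0]],
    [0.05, [0.007, 0.055, 0], [0, 0, 0]],
    [0.05, [0.007, 0.055, 0], [0, 0, 0]],
    [0.05, [0.007, 0.055, 0.03], [0, 0, 0]],
    [0.05, [0, 0.026, 0.04], [0, 0, 0]],
    [0.05, [0, 0, 0.04], [0, 0, 0]],
  ],
)

```text
t: 5.1
tool_pos: [0.472, -0.0164, 0.1415]
eef_rot: [[1.0, -0.005, 0.002], [-0.005, -1.0, -0.001], [0.002, 0.001, -1.0]]
contact_force: [-0.3, 0.2, -0.5]
grip_width: 0.0547
finger_force: 28.4
```

```bash
python3 - <<'E'
from h import *
a,_=manip.get_image("side");b,d=manip.get_image("top")
save("p1.png",np.hstack([cv2.resize(a[150:350,260:460],(400,400)),cv2.resize(b[150:350,200:400],(400,400))]))
s=manip.read_state();print(s["tool_pos"],s["grip_width"],s["contact_force"])
E
```

```text
[ 0.46871683 -0.01405457  0.13914647] 0.05496416724765396 [-0.47979677 -0.32890233 -0.37867353]
```

View pics/p1.png

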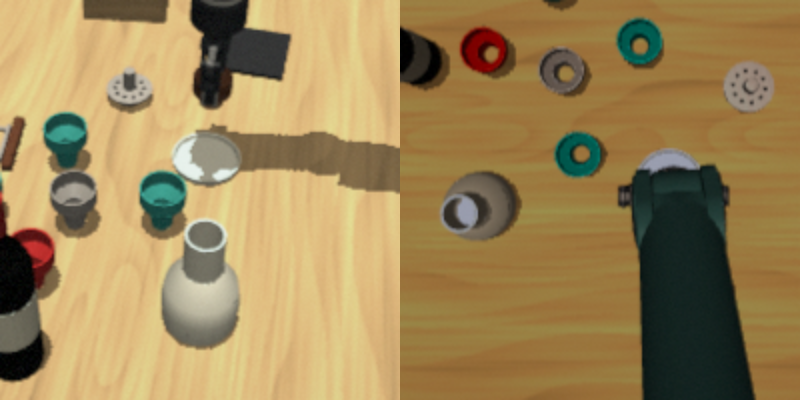

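The stopper is in the gripper above the dish at (207,85), and the carafe at (200,290) still stands open. Next I lower the stopper.

Request:
arm_command(
  commands=[
    [0.05, [0.002, 0, 0.04], [0, 0, 0]],
    [0.05, [0, 0, 0.04], [0, 0, 0]],
    [0.05, [0, 0, 0.024], [0, 0, 0]],
    [0.05, [0, 0, 0.006], [0, 0, 0]],
    [0.05, [0, 0, 0.002], [0, 0, 0]],
    [0.05, [0, 0, 0.001], [0, 0, 0]],
    [0.05, [0, 0, 0], [0, 0, 0]],
  ],
)

```text
t: 6.08
tool_pos: [0.4741, -0.0133, 0.0294]
eef_rot: [[1.0, 0.001, 0.002], [0.001, -1.0, 0.0], [0.002, -0.0, -1.0]]
contact_force: [0.0, 0.4, -1.4]
grip_width: 0.0546
finger_force: 28.3
```

Request:
arm_command(
  commands=[
    [0.05, [-0.002, 0, 0.002], [0, 0, 0]],
    [0.05, [0, 0, 0.001], [0, 0, 0]],
    [0.05, [0, 0, 0], [0, 0, 0]],
  ],
)

```text
t: 6.45
tool_pos: [0.4714, -0.0134, 0.0255]
eef_rot: [[1.0, 0.001, -0.0], [0.001, -1.0, -0.0], [-0.0, 0.0, -1.0]]
contact_force: [0.4, -0.5, 0.1]
grip_width: 0.0548
finger_force: 28.3
```

Request:
arm_command(
  commands=[
    [0.05, [0, 0, 0.001], [0, 0, 0]],
    [0.05, [0, 0, 0.001], [0, 0, 0]],
    [0.05, [0, 0, 0], [0, 0, 0]],
  ],
)

```text
t: 6.82
tool_pos: [0.4716, -0.0133, 0.0238]
eef_rot: [[1.0, 0.001, 0.0], [0.001, -1.0, -0.0], [0.0, 0.0, -1.0]]
contact_force: [-0.1, 0.1, 4.0]
grip_width: 0.0549
finger_force: 28.8
```

Contact is 4 N, so I release.

Request:
arm_command(
  commands=[
    [0.058, [0, 0, 0], [0, 0, 0]],
    [0.068, [0, 0, 0], [0, 0, 0]],
    [0.076, [0, 0, 0], [0, 0, 0]],
    [0.076, [0, 0, -0.01], [0, 0, 0]],
    [0.0854, [0, 0, -0.03], [0, 0, 0]],
    [0.0854, [0, 0, -0.06], [0, 0, 0]],
    [0.0854, [0, 0, -0.06], [0, 0, 0]],
    [0.0854, [-0.005, -0.06, -0.06], [0, 0, 0]],
    [0.0854, [-0.005, -0.06, 0], [0, 0, 0]],
    [0.0854, [-0.005, -0.06, 0], [0, 0, 0]],
  ],
)

```text
t: 8.07
tool_pos: [0.4578, 0.1521, 0.2295]
eef_rot: [[1.0, -0.001, 0.003], [-0.001, -1.0, 0.001], [0.003, -0.001, -1.0]]
contact_force: [-0.3, -0.1, -1.1]
grip_width: 0.0854
finger_force: 0.0
```

Request:
arm_command(
  commands=[
    [0.0854, [-0.005, -0.05, 0], [0, 0, 0]],
    [0.0854, [-0.008, -0.047, 0], [0, 0, 0]],
    [0.0854, [0, 0, 0], [0, 0, 0]],
  ],
)

```text
t: 8.45
tool_pos: [0.4433, 0.2525, 0.2284]
eef_rot: [[1.0, 0.009, 0.001], [0.009, -1.0, 0.003], [0.001, -0.003, -1.0]]
contact_force: [1.0, -1.5, -0.3]
grip_width: 0.0855
finger_force: 0.0
```

```bash
python3 - <<'E'
from h import *
a,ds=manip.get_image("side");b,d=manip.get_image("top")
save("p2.png",np.hstack([cv2.resize(a[150:350,260:460],(400,400)),cv2.resize(b[150:350,200:400],(400,400))]))
C=cloud("side",ds)
P=C[200:260,335:395].reshape(-1,3);P=P[(P[:,2]>.045)&(P[:,2]<.075)&(abs(P[:,1]+.013)<.05)];print("stopper",len(P),cv2.minEnclosingCircle(P[:,:2].astype(np.float32)),P[:,2].max())
P=C[240:330,335:395].reshape(-1,3);P=P[(P[:,2]>.16)&(P[:,2]<.18)];print("rim",len(P),cv2.minEnclosingCircle(P[:,:2].astype(np.float32)),P.min(0),P.max(0))
s=manip.read_state();print(s["tool_pos"],s["grip_width"],s["contact_force"])
E
```

```text
stopper 29 ((0.48955559730529785, -0.006234556902199984), 0.017756229266524315) 0.05958738040445349
rim 173 ((0.4419167637825012, 0.2649964690208435), 0.02590801753103733) [0.41686929 0.2394547  0.16004132] [0.4655037  0.28985753 0.17167709]
[0.44407881 0.24755561 0.22788912] 0.08519232330863989 [ 0.15801876 -0.50749312 -0.13772235]
```

View pics/p2.png

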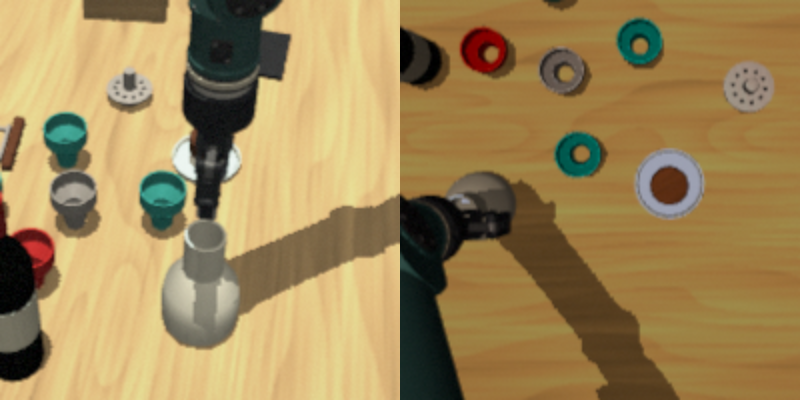

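The stopper stands in the middle of the dish (top half of the picture, (669,184)), and the carafe rim is at (205,235) with the gripper above it. Next I grasp the neck.

Request:
arm_command(
  commands=[
    [0.0854, [-0.0005, -0.017, 0], [0, 0, 0]],
    [0.0854, [0, 0, 0], [0, 0, 0]],
    [0.0854, [0, 0, 0.03], [0, 0, 0]],
    [0.0854, [0, 0, 0.04], [0, 0, 0]],
    [0.0854, [0, 0, 0.036], [0, 0, 0]],
    [0.0854, [0, 0, 0], [0, 0, 0]],
  ],
)

```text
t: 9.3
tool_pos: [0.4426, 0.2629, 0.1196]
eef_rot: [[1.0, -0.0, -0.005], [-0.0, -1.0, -0.004], [-0.005, 0.004, -1.0]]
contact_force: [-0.2, -0.1, 0.3]
grip_width: 0.0852
finger_force: 0.0
```

Request:
arm_command(
  commands=[
    [0.044, [0, 0, 0], [0, 0, 0]],
    [0.044, [0, 0, 0], [0, 0, 0]],
    [0.044, [0, 0, 0], [0, 0, 0]],
    [0.044, [0, 0, 0], [0, 0, 0]],
    [0.044, [0, 0, 0], [0, 0, 0]],
    [0.044, [0, 0, 0], [0, 0, 0]],
  ],
  newtons=60,
)

```text
t: 10.05
tool_pos: [0.4453, 0.265, 0.1235]
eef_rot: [[1.0, 0.0, 0.003], [0.0, -1.0, 0.001], [0.003, -0.001, -1.0]]
contact_force: [0.2, -1.8, 5.7]
grip_width: 0.0495
finger_force: 61.5
```

Request:
arm_command(
  commands=[
    [0.044, [0, 0, -0.01], [0, 0, 0]],
    [0.044, [0, 0, -0.03], [0, 0, 0]],
    [0.044, [0, 0, -0.035], [0, 0, 0]],
    [0.044, [0, 0.01, -0.035], [0, 0, 0]],
    [0.044, [0.005, 0.03, 0], [0, 0, 0]],
    [0.044, [0.005, 0.045, 0], [0, 0, 0]],
    [0.044, [0.005, 0.045, 0], [0, 0, 0]],
    [0.044, [0, 0.045, 0], [0, 0, 0]],
    [0.044, [0, 0.045, 0], [0, 0, 0]],
    [0.044, [0, 0.045, 0], [0, 0, 0]],
  ],
)

```text
t: 11.3
tool_pos: [0.4581, -0.0016, 0.2318]
eef_rot: [[1.0, 0.001, -0.001], [0.001, -1.0, 0.0], [-0.001, -0.0, -1.0]]
contact_force: [0.7, 0.1, -5.8]
grip_width: 0.0492
finger_force: 64.3
```

Request:
arm_command(
  commands=[
    [0.044, [0, 0.045, 0], [0, 0, 0]],
    [0.044, [0, 0.045, 0], [0, 0, 0]],
    [0.044, [0, 0.045, 0], [0, 0, 0]],
    [0.044, [-0.005, 0.045, 0], [0, 0, 0]],
    [0.044, [-0.01, 0.045, 0], [0, 0, 0]],
    [0.044, [-0.01, 0.04, 0], [0, 0, 0]],
    [0.044, [-0.006, 0.02, 0], [0, 0, 0]],
    [0.044, [0, 0, 0], [0, 0, 0]],
    [0.044, [0, 0, 0], [0, 0, 0]],
  ],
)

```text
t: 12.42
tool_pos: [0.4283, -0.2837, 0.2315]
eef_rot: [[1.0, 0.002, -0.001], [0.002, -1.0, 0.002], [-0.001, -0.002, -1.0]]
contact_force: [1.1, 0.5, -6.2]
grip_width: 0.0496
finger_force: 64.4
```

```bash
python3 - <<'E'
from h import *
a,ds=manip.get_image("side")
save("p3.png",cv2.resize(a[50:250,290:490],(500,500)))
C=cloud("side",ds);P=C.reshape(-1,3)
for lo,hi in((.15,.19),(.11,.15)):
    Q=P[(P[:,2]>lo)&(P[:,2]<hi)&(abs(P[:,0]-.43)<.08)&(abs(P[:,1]+.28)<.08)&(a.reshape(-1,3).min(1)>110)]
    print(len(Q),Q.min(0),Q.max(0))
s=manip.read_state();print(s["tool_pos"],s["eef_rot"],s["grip_width"],s["contact_force"])
E
```

```text
146 [ 0.37605832 -0.29233776  0.16035089] [ 0.47082949 -0.235407    0.18983053]Traceback (most recent call last):
  File "<stdin>", line 7, in <module>
    return umr_minimum(a, axis, None, out, keepdims, initial, where)
ValueError: zero-size array to reduction operation minimum which has no identity
```

View pics/p3.png

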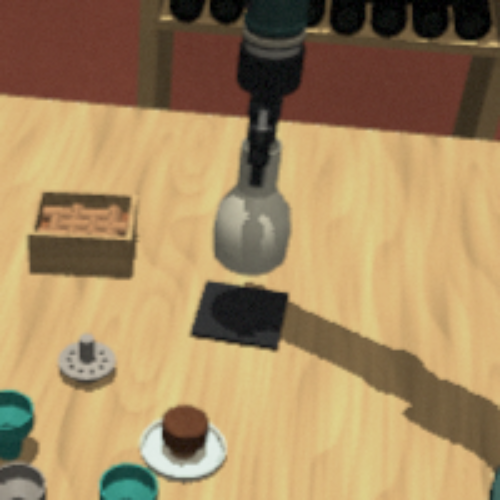

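The carafe hangs upright at (255,210), and the tile below it is at (240,315).

Request:
arm_command(
  commands=[
    [0.044, [0, 0.001, 0.03], [0, 0, 0]],
    [0.044, [0, 0, 0.03], [0, 0, 0]],
    [0.044, [0, 0, 0.022], [0, 0, 0]],
    [0.044, [0, 0, 0.006], [0, 0, 0]],
    [0.044, [0, 0, 0], [0, 0, 0]],
  ],
)

```text
t: 13.1
tool_pos: [0.4291, -0.2856, 0.1438]
eef_rot: [[1.0, 0.002, 0.0], [0.002, -1.0, 0.0], [0.0, -0.0, -1.0]]
contact_force: [0.4, 0.2, -5.6]
grip_width: 0.0496
finger_force: 64.4
```

```bash
python3 - <<'E'
from h import *
a,ds=manip.get_image("side");b,dt=manip.get_image("top")
for n,d,im in(("side",ds,a),("top",dt,b)):
    P=cloud(n,d).reshape(-1,3);I=im.reshape(-1,3).astype(int)
    for lo,hi in((.03,.05),(.05,.07),(.07,.09),(.09,.11),(.03,.1)):
        Q=P[(P[:,2]>lo)&(P[:,2]<hi)&(abs(P[:,0]-.43)<.09)&(abs(P[:,1]+.285)<.09)]
        if len(Q)<10: continue
        A=np.c_[2*Q[:,:2],np.ones(len(Q))];f=np.linalg.lstsq(A,(Q[:,:2]**2).sum(1),rcond=None)[0]
        print(n,lo,len(Q),"fit",f[:2].round(4),np.sqrt(f[2]+f[0]**2+f[1]**2).round(4),"x",Q[:,0].min().round(4),Q[:,0].max().round(4),((Q[:,0].min()+Q[:,0].max())/2).round(4),"y",Q[:,1].max().round(4))
s=manip.read_state();print(s["tool_pos"],s["eef_rot"].round(3),s["contact_force"])
E
```

```text
side 0.03 114 fit [ 0.4253 -0.2848] 0.0465 x 0.3771 0.4691 0.4231 y -0.2342
side 0.05 134 fit [ 0.4252 -0.2853] 0.0479 x 0.3763 0.4709 0.4236 y -0.2347
side 0.07 160 fit [ 0.425  -0.2844] 0.0457 x 0.3779 0.4737 0.4258 y -0.2338
side 0.09 201 fit [ 0.4254 -0.2834] 0.0399 x 0.3804 0.4716 0.426 y -0.2346
side 0.03 504 fit [ 0.4251 -0.2833] 0.0449 x 0.3763 0.4737 0.425 y -0.2338
top 0.03 28 fit [ 0.4273 -0.2871] 0.0485 x 0.3993 0.4737 0.4365 y -0.2386
top 0.05 39 fit [ 0.4273 -0.2871] 0.0496 x 0.3811 0.4753 0.4282 y -0.2374
top 0.07 106 fit [ 0.4275 -0.2865] 0.048 x 0.3791 0.4758 0.4275 y -0.2365
top 0.09 241 fit [ 0.4276 -0.2858] 0.0422 x 0.3818 0.4738 0.4278 y -0.2403
top 0.03 264 fit [ 0.4279 -0.2855] 0.0464 x 0.3791 0.4758 0.4275 y -0.2365
[ 0.42958456 -0.28636489  0.14457069] [[ 1.     0.001  0.002]
 [ 0.001 -1.    -0.001]
 [ 0.002  0.001 -1.   ]] [ 0.96121229  0.44922369 -5.89217992]
```

Request:
arm_command(
  commands=[
    [0.044, [-0.001, 0, 0.003], [0, 0, 0]],
    [0.044, [0, 0, 0.003], [0, 0, 0]],
    [0.044, [0, 0, 0.002], [0, 0, 0]],
    [0.044, [0, 0, 0.001], [0, 0, 0]],
    [0.044, [0, 0, 0], [0, 0, 0]],
    [0.044, [0, 0, 0], [0, 0, 0]],
  ],
)

```text
t: 13.95
tool_pos: [0.4276, -0.2863, 0.1347]
eef_rot: [[1.0, 0.001, 0.0], [0.001, -1.0, -0.0], [0.0, 0.0, -1.0]]
contact_force: [0.5, -0.3, -5.3]
grip_width: 0.0492
finger_force: 64.4
```

Request:
arm_command(
  commands=[
    [0.044, [0, 0, 0.001], [0, 0, 0]],
    [0.044, [0, 0, 0], [0, 0, 0]],
    [0.044, [0, 0, 0.001], [0, 0, 0]],
    [0.044, [0, 0, 0], [0, 0, 0]],
  ],
)

```text
t: 14.45
tool_pos: [0.4278, -0.2866, 0.1336]
eef_rot: [[1.0, 0.001, 0.001], [0.001, -1.0, -0.0], [0.001, 0.0, -1.0]]
contact_force: [-1.6, -0.1, 4.8]
grip_width: 0.0493
finger_force: 64.9
```

Request:
arm_command(
  commands=[
    [0.054, [0, 0, 0], [0, 0, 0]],
    [0.064, [0, 0, 0], [0, 0, 0]],
    [0.0854, [0, 0, 0], [0, 0, 0]],
    [0.0854, [0, 0, 0], [0, 0, 0]],
    [0.0854, [0, 0, -0.02], [0, 0, 0]],
    [0.0854, [0, 0, -0.04], [0, 0, 0]],
    [0.0854, [0, 0, -0.05], [0, 0, 0]],
    [0.0854, [0.023, -0.046, 0], [0, 0, 0]],
    [0.0854, [0.023, -0.046, 0], [0, 0, 0]],
    [0.0854, [0.023, -0.046, 0], [0, 0, 0]],
  ],
)

```text
t: 15.7
tool_pos: [0.497, -0.147, 0.243]
eef_rot: [[1.0, 0.0, 0.001], [0.0, -1.0, -0.0], [0.001, 0.0, -1.0]]
contact_force: [1.0, -0.8, 0.3]
grip_width: 0.0855
finger_force: 0.0
```

Request:
arm_command(
  commands=[
    [0.0854, [0.023, -0.046, 0], [0, 0, 0]],
    [0.0854, [0.023, -0.046, 0], [0, 0, 0]],
    [0.0854, [0.023, -0.046, 0], [0, 0, 0]],
    [0.0854, [0.023, -0.046, 0.02], [0, 0, 0]],
    [0.0854, [0.023, -0.046, 0.04], [0, 0, 0]],
    [0.0854, [0.023, -0.046, 0.04], [0, 0, 0]],
    [0.0854, [0.004, -0.013, 0], [0, 0, 0]],
    [0.0854, [0, 0, 0], [0, 0, 0]],
  ],
)

```text
t: 16.7
tool_pos: [0.6364, 0.1381, 0.1459]
eef_rot: [[1.0, 0.003, -0.0], [0.003, -1.0, -0.0], [-0.0, 0.0, -1.0]]
contact_force: [0.2, -0.7, 1.5]
grip_width: 0.0852
finger_force: 0.0
```

```bash
python3 - <<'E'
from h import *
a,ds=manip.get_image("side");b,dt=manip.get_image("top")
np.savez("c.npz",ds=ds,dt=dt,a=a,b=b)
save("p4.png",np.hstack([cv2.resize(a[100:300,250:450],(400,400)),cv2.resize(b[130:330,270:470],(400,400))]))
for n,d in(("side",ds),("top",dt)):
    P=cloud(n,d).reshape(-1,3)
    Q=P[(P[:,2]>.172)&(P[:,2]<.186)&(abs(P[:,0]-.43)<.05)&(abs(P[:,1]+.285)<.05)]
    print(n,len(Q),cv2.minEnclosingCircle(Q[:,:2].astype(np.float32)),Q[:,2].max())
    Q=P[(P[:,2]>.06)&(P[:,2]<.085)&(abs(P[:,0]-.64)<.04)&(abs(P[:,1]-.141)<.04)]
    print(n,len(Q),cv2.minEnclosingCircle(Q[:,:2].astype(np.float32)) if len(Q) else 0)
s=manip.read_state();print(s["tool_pos"],s["eef_rot"].round(3),s["contact_force"])
E
```

```text
side 84 ((0.4252745509147644, -0.2859320342540741), 0.02720777690410614) 0.1821629208256159
side 209 ((0.6389122605323792, 0.14177468419075012), 0.035288359969854355)
top 115 ((0.42622625827789307, -0.28691351413726807), 0.02566908858716488) 0.18591799540100903
top 14 ((0.6205041408538818, 0.11860451102256775), 0.013296922668814659)
[0.63665414 0.13497201 0.14700868] [[ 1.    -0.001  0.001]
 [-0.001 -1.    -0.001]
 [ 0.001  0.001 -1.   ]] [ 0.79345305 -0.58428626  0.1573142 ]
```

View pics/p4.png

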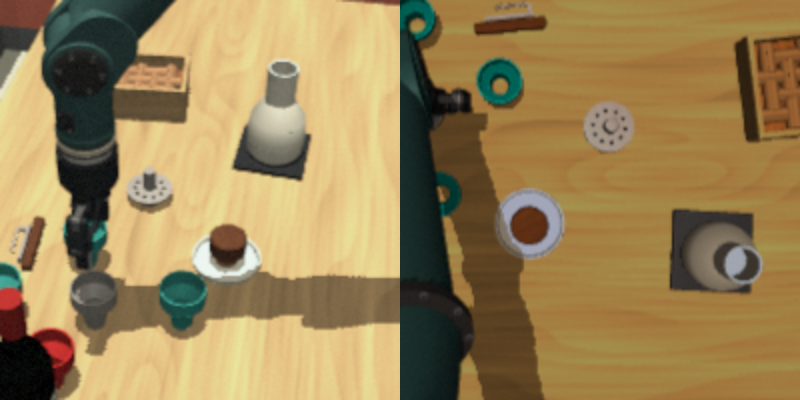

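The carafe stands centred on the tile (right half, (722,255)), the stopper is in the dish at (530,225), and the gripper is above the grey funnel at (93,290).

Request:
arm_command(
  commands=[
    [0.0854, [0.0022, -0.0045, 0], [0, 0, 0]],
    [0.0854, [0, 0, 0], [0, 0, 0]],
    [0.0854, [0, 0, 0.03], [0, 0, 0]],
    [0.0854, [0, 0, 0.03], [0, 0, 0]],
    [0.0854, [0, 0, 0], [0, 0, 0]],
  ],
)

```text
t: 17.42
tool_pos: [0.6365, 0.1406, 0.0842]
eef_rot: [[1.0, 0.0, -0.005], [0.0, -1.0, -0.001], [-0.005, 0.001, -1.0]]
contact_force: [0.2, -0.0, 0.0]
grip_width: 0.0853
finger_force: 0.0
```

Request:
arm_command(
  commands=[
    [0.0854, [0.002, -0.0005, 0.02], [0, 0, 0]],
    [0.0854, [0, 0, 0.022], [0, 0, 0]],
    [0.0854, [0, 0, 0], [0, 0, 0]],
    [0.06, [0, 0, 0], [0, 0, 0]],
    [0.06, [0, 0, 0], [0, 0, 0]],
    [0.06, [0, 0, 0], [0, 0, 0]],
    [0.06, [0, 0, 0], [0, 0, 0]],
    [0.06, [0, 0, 0], [0, 0, 0]],
  ],
  newtons=40,
)

```text
t: 18.42
tool_pos: [0.6412, 0.1423, 0.0445]
eef_rot: [[1.0, 0.001, 0.001], [0.001, -1.0, 0.0], [0.001, -0.0, -1.0]]
contact_force: [-0.7, -0.2, 3.8]
grip_width: 0.0655
finger_force: 44.8
```

Request:
arm_command(
  commands=[
    [0.06, [0, 0, -0.02], [0, 0, 0]],
    [0.06, [0, 0, -0.05], [0, 0, 0]],
    [0.06, [0, 0, -0.05], [0, 0, 0]],
    [0.06, [0, 0, -0.05], [0, 0, 0]],
    [0.06, [0, 0, -0.04], [0, 0, 0]],
    [0.06, [-0.02, 0.04, 0], [0, 0, 0]],
    [0.06, [-0.02, 0.04, 0], [0, 0, 0]],
    [0.06, [-0.02, 0.04, 0], [0, 0, 0]],
    [0.06, [-0.02, 0.04, 0], [0, 0, 0]],
    [0.06, [-0.02, 0.04, 0], [0, 0, 0]],
  ],
)

```text
t: 19.68
tool_pos: [0.5393, -0.0591, 0.2547]
eef_rot: [[1.0, 0.001, 0.0], [0.001, -1.0, 0.0], [0.0, -0.0, -1.0]]
contact_force: [0.1, -0.6, -0.8]
grip_width: 0.0657
finger_force: 45.1
```

Request:
arm_command(
  commands=[
    [0.06, [-0.02, 0.04, 0], [0, 0, 0]],
    [0.06, [-0.02, 0.04, 0], [0, 0, 0]],
    [0.06, [-0.02, 0.04, 0], [0, 0, 0]],
    [0.06, [-0.02, 0.04, 0], [0, 0, 0]],
    [0.06, [-0.02, 0.04, 0], [0, 0, 0]],
    [0.06, [-0.013, 0.028, 0], [0, 0, 0]],
    [0.06, [0, 0, 0], [0, 0, 0]],
    [0.06, [0, 0, 0], [0, 0, 0]],
  ],
)

```text
t: 20.68
tool_pos: [0.4281, -0.285, 0.2544]
eef_rot: [[1.0, 0.002, 0.0], [0.002, -1.0, 0.001], [0.0, -0.001, -1.0]]
contact_force: [0.1, 0.2, -2.3]
grip_width: 0.0658
finger_force: 45.1
```

```bash
cat > m.py <<'E'
from h import *
import sys
a,ds=manip.get_image("side");b,dt=manip.get_image("top")
s=manip.read_state();T=s["tool_pos"];print(T,s["eef_rot"].round(3)[2],s["contact_force"],s["grip_width"])
save(sys.argv[1],cv2.resize(a[40:200,310:470],(600,600)))
for n,d in(("side",ds),("top",dt)):
    P=cloud(n,d).reshape(-1,3)
    for k,lo,hi in(("foot",-.040,-.012),("cone",-.006,.004),("collar",.008,.032)):
        Q=P[(P[:,2]>T[2]+lo)&(P[:,2]<T[2]+hi)&(abs(P[:,0]-T[0])<.036)&(abs(P[:,1]-T[1])<.036)]
        if len(Q)>8:
            A=np.c_[2*Q[:,:2],np.ones(len(Q))];f=np.linalg.lstsq(A,(Q[:,:2]**2).sum(1),rcond=None)[0]
            print(n,k,len(Q),"fit",f[:2].round(4),np.sqrt(f[2]+f[0]**2+f[1]**2).round(4),"min",Q.min(0).round(4),"max",Q.max(0).round(4))
E
python3 m.py p5.png
```

```text
[ 0.42854928 -0.28445874  0.25413418] [ 0.    -0.001 -1.   ] [ 0.21811815 -0.25838392 -0.77588629] 0.0657693174013809
side foot 76 fit [ 0.4251 -0.2826] 0.0143 min [ 0.4073 -0.2876  0.2144] max [ 0.4412 -0.2658  0.2417]
side cone 18 fit [ 0.4247 -0.287 ] 0.0274 min [ 0.4075 -0.3118  0.2485] max [ 0.4458 -0.2579  0.2581]
side collar 175 fit [ 0.4254 -0.2838] 0.0314 min [ 0.3928 -0.3168  0.2626] max [ 0.4581 -0.2488  0.286 ]
top foot 12 fit [ 0.4298 -0.2866] 0.0112 min [ 0.4255 -0.2979  0.215 ] max [ 0.4423 -0.2849  0.242 ]
top cone 45 fit [ 0.4334 -0.2866] 0.0179 min [ 0.4217 -0.3035  0.2488] max [ 0.4535 -0.2669  0.258 ]
top collar 74 fit [ 0.4277 -0.2825] 0.0309 min [ 0.3955 -0.3043  0.2624] max [ 0.4603 -0.2494  0.2861]
```

View pics/p5.png

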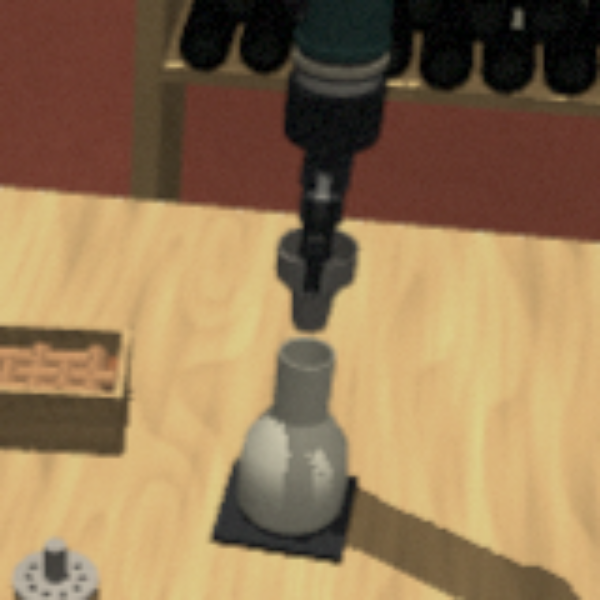

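The funnel hangs upright at (315,280), with the carafe mouth below it at (305,352). The remaining offset is about 2 mm in y.

Request:
arm_command(
  commands=[
    [0.06, [-0.0005, 0.0022, 0], [0, 0, 0]],
    [0.06, [0, 0, 0.01], [0, 0, 0]],
    [0.06, [0, 0, 0.01], [0, 0, 0]],
    [0.06, [0, 0, 0.01], [0, 0, 0]],
    [0.06, [0, 0, 0.008], [0, 0, 0]],
    [0.06, [0, 0, 0], [0, 0, 0]],
  ],
)

```text
t: 21.52
tool_pos: [0.4269, -0.2879, 0.215]
eef_rot: [[1.0, 0.001, -0.002], [0.001, -1.0, 0.001], [-0.002, -0.001, -1.0]]
contact_force: [-0.8, 0.7, -1.1]
grip_width: 0.0658
finger_force: 45.1
```

Request:
arm_command(
  commands=[
    [0.06, [0.0005, -0.0005, 0.006], [0, 0, 0]],
    [0.06, [0, 0, 0.006], [0, 0, 0]],
    [0.06, [0, 0, 0.004], [0, 0, 0]],
    [0.06, [0, 0, 0], [0, 0, 0]],
  ],
)

```text
t: 22.02
tool_pos: [0.4277, -0.2876, 0.1996]
eef_rot: [[1.0, 0.001, -0.001], [0.001, -1.0, 0.0], [-0.001, -0.0, -1.0]]
contact_force: [-0.3, -0.3, -1.2]
grip_width: 0.0655
finger_force: 45.1
```

Request:
arm_command(
  commands=[
    [0.06, [0, 0, 0.004], [0, 0, 0]],
    [0.06, [0, 0, 0.003], [0, 0, 0]],
    [0.06, [0, 0, 0], [0, 0, 0]],
  ],
)

```text
t: 22.4
tool_pos: [0.4277, -0.2876, 0.1927]
eef_rot: [[1.0, 0.001, -0.001], [0.001, -1.0, 0.0], [-0.001, -0.0, -1.0]]
contact_force: [-0.0, -0.2, -1.1]
grip_width: 0.0658
finger_force: 45.1
```

Request:
arm_command(
  commands=[
    [0.06, [0, 0, 0.002], [0, 0, 0]],
    [0.06, [0, 0, 0.002], [0, 0, 0]],
    [0.06, [0, 0, 0.001], [0, 0, 0]],
    [0.06, [0, 0, 0], [0, 0, 0]],
  ],
)

```text
t: 22.9
tool_pos: [0.4278, -0.2877, 0.1879]
eef_rot: [[1.0, 0.001, -0.0], [0.001, -1.0, 0.0], [-0.0, -0.0, -1.0]]
contact_force: [-0.6, -0.1, -1.9]
grip_width: 0.0652
finger_force: 45.2
```

Request:
arm_command(
  commands=[
    [0.06, [0, 0, 0.001], [0, 0, 0]],
    [0.06, [0, 0, 0.001], [0, 0, 0]],
    [0.06, [0, 0, 0.001], [0, 0, 0]],
    [0.06, [0, 0, 0], [0, 0, 0]],
  ],
)

```text
t: 23.4
tool_pos: [0.4288, -0.2883, 0.1868]
eef_rot: [[1.0, 0.001, 0.002], [0.001, -1.0, -0.001], [0.002, 0.001, -1.0]]
contact_force: [-2.6, 1.2, 12.2]
grip_width: 0.0653
finger_force: 46.3
```

Contact came at the expected height. I release slowly, back off and look.

Request:
arm_command(
  commands=[
    [0.06, [0, 0, -0.001], [0, 0, 0]],
    [0.069, [0, 0, 0], [0, 0, 0]],
    [0.074, [0, 0, 0], [0, 0, 0]],
    [0.0854, [0, 0, 0], [0, 0, 0]],
    [0.0854, [0, 0, 0], [0, 0, 0]],
    [0.0854, [0, 0, -0.02], [0, 0, 0]],
    [0.0854, [0, 0, -0.04], [0, 0, 0]],
    [0.0854, [0.02, -0.02, -0.03], [0, 0, 0]],
    [0.0854, [0.04, -0.04, 0], [0, 0, 0]],
    [0.0854, [0.04, -0.04, 0], [0, 0, 0]],
  ],
)

```text
t: 24.65
tool_pos: [0.5289, -0.1872, 0.2767]
eef_rot: [[1.0, -0.001, 0.002], [-0.001, -1.0, -0.001], [0.002, 0.001, -1.0]]
contact_force: [0.3, -1.1, -0.2]
grip_width: 0.0852
finger_force: 0.0
```

Request:
arm_command(
  commands=[
    [0.0854, [0.045, -0.03, 0], [0, 0, 0]],
    [0.0854, [0.042, -0.025, 0.03], [0, 0, 0]],
    [0.0854, [0, 0, 0.04], [0, 0, 0]],
    [0.0854, [0, 0, 0.04], [0, 0, 0]],
    [0.0854, [0, 0, 0], [0, 0, 0]],
  ],
)

```text
t: 25.28
tool_pos: [0.612, -0.1319, 0.1626]
eef_rot: [[1.0, 0.001, -0.008], [0.001, -1.0, 0.001], [-0.008, -0.001, -1.0]]
contact_force: [0.3, -0.0, 1.0]
grip_width: 0.085
finger_force: 0.0
```

```bash
python3 - <<'E'
from h import *
a,ds=manip.get_image("side");b,dt=manip.get_image("top")
save("p6.png",np.hstack([cv2.resize(a[70:220,290:440],(400,400)),cv2.resize(b[150:300,340:490],(400,400))]))
for n,d in(("side",ds),("top",dt)):
    P=cloud(n,d).reshape(-1,3)
    Q=P[(P[:,2]>.212)&(P[:,2]<.226)&(abs(P[:,0]-.43)<.05)&(abs(P[:,1]+.287)<.05)]
    if len(Q)>5:
        f=np.linalg.lstsq(np.c_[Q[:,:2]-[.427,-.287],np.ones(len(Q))],Q[:,2],rcond=None)[0]
        print(n,len(Q),cv2.minEnclosingCircle(Q[:,:2].astype(np.float32)),Q[:,2].max(),np.percentile(Q[:,2],[50,90]),f)
s=manip.read_state();print(s["tool_pos"],s["eef_rot"].round(3)[2],s["contact_force"])
E
```

```text
side 75 ((0.42349952459335327, -0.2862713634967804), 0.034630756825208664) 0.21979979816727568 [0.21558037 0.21745623] [ 0.0052748  -0.01265374  0.21540279]
top 128 ((0.42566704750061035, -0.28700074553489685), 0.03347955644130707) 0.22274627774450217 [0.21769186 0.22040041] [ 0.01544341 -0.00178609  0.217354  ]
[ 0.61516884 -0.13284154  0.16649803] [ 0.  0. -1.] [-0.83544789  0.3361626   0.6732775 ]
```

View pics/p6.png

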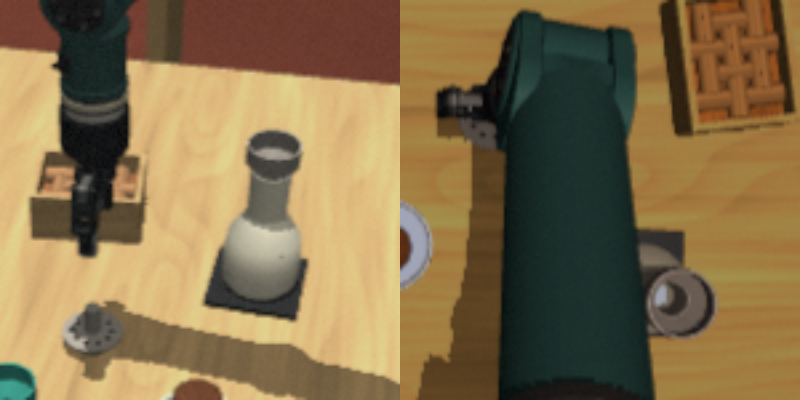

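The funnel sits level and home: its rim is at z ≈ 0.2175 and its centre at (0.4257,-0.287); it appears at (274,145) in the left half. The gripper is above the strainer (93,330).

Request:
arm_command(
  commands=[
    [0.06, [0, 0.0005, 0.04], [0, 0, 0]],
    [0.06, [0, 0, 0.04], [0, 0, 0]],
    [0.06, [0, 0, 0.03], [0, 0, 0]],
    [0.06, [0, 0, 0.02], [0, 0, 0]],
    [0.06, [0, 0, 0], [0, 0, 0]],
    [0.06, [0, 0, 0], [0, 0, 0]],
  ],
)

```text
t: 26.12
tool_pos: [0.6161, -0.1334, 0.0375]
eef_rot: [[1.0, 0.001, 0.003], [0.001, -1.0, -0.001], [0.003, 0.001, -1.0]]
contact_force: [0.4, 0.7, -0.3]
grip_width: 0.06
finger_force: 0.0
```

Request:
arm_command(
  commands=[
    [0.06, [-0.001, 0, 0.006], [0, 0, 0]],
    [0.015, [0, 0, 0], [0, 0, 0]],
    [0.015, [0, 0, 0], [0, 0, 0]],
    [0.015, [0, 0, 0], [0, 0, 0]],
    [0.015, [0, 0, 0], [0, 0, 0]],
    [0.015, [0, 0, 0], [0, 0, 0]],
    [0.015, [0, 0, 0], [0, 0, 0]],
    [0.015, [0, 0, 0], [0, 0, 0]],
  ],
  newtons=40,
)

```text
t: 27.12
tool_pos: [0.6139, -0.1331, 0.0301]
eef_rot: [[1.0, 0.001, 0.0], [0.001, -1.0, -0.0], [0.0, 0.0, -1.0]]
contact_force: [-1.1, -0.4, 2.8]
grip_width: 0.0186
finger_force: 39.1
```

Request:
arm_command(
  commands=[
    [0.015, [0, 0, -0.02], [0, 0, 0]],
    [0.015, [0, 0, -0.05], [0, 0, 0]],
    [0.015, [0, 0, -0.05], [0, 0, 0]],
    [0.015, [0, 0, -0.05], [0, 0, 0]],
    [0.015, [0, 0, -0.05], [0, 0, 0]],
    [0.015, [0, 0, -0.03], [0, 0, 0]],
    [0.015, [-0.035, 0.03, 0], [0, 0, 0]],
    [0.015, [-0.035, 0.03, 0], [0, 0, 0]],
    [0.015, [-0.035, 0.03, 0], [0, 0, 0]],
    [0.015, [-0.035, 0.03, 0], [0, 0, 0]],
  ],
)

```text
t: 28.38
tool_pos: [0.4722, -0.2539, 0.2808]
eef_rot: [[1.0, 0.001, 0.001], [0.001, -1.0, -0.0], [0.001, 0.0, -1.0]]
contact_force: [-0.0, -0.9, -0.2]
grip_width: 0.0192
finger_force: 39.2
```

Request:
arm_command(
  commands=[
    [0.015, [-0.03, 0.02, 0], [0, 0, 0]],
    [0.015, [-0.018, 0.0135, 0], [0, 0, 0]],
    [0.015, [0, 0, 0], [0, 0, 0]],
    [0.015, [0, 0, 0], [0, 0, 0]],
  ],
)

```text
t: 28.88
tool_pos: [0.427, -0.2859, 0.2804]
eef_rot: [[1.0, 0.002, 0.001], [0.002, -1.0, 0.0], [0.001, -0.0, -1.0]]
contact_force: [-0.1, 0.2, -1.4]
grip_width: 0.0184
finger_force: 39.2
```

```bash
python3 - <<'E'
from h import *
a,ds=manip.get_image("side");b,dt=manip.get_image("top")
s=manip.read_state();T=s["tool_pos"];print(T,s["eef_rot"].round(3)[2],s["contact_force"],s["grip_width"])
save("p7.png",cv2.resize(a[30:190,310:470],(600,600)))
for n,d in(("side",ds),("top",dt)):
    P=cloud(n,d).reshape(-1,3)
    Q=P[(P[:,2]>T[2]-.016)&(P[:,2]<T[2]-.002)&(abs(P[:,0]-T[0])<.045)&(abs(P[:,1]-T[1])<.045)]
    if len(Q)>8:
        f=np.linalg.lstsq(np.c_[Q[:,:2]-T[:2],np.ones(len(Q))],Q[:,2],rcond=None)[0]
        print(n,len(Q),cv2.minEnclosingCircle(Q[:,:2].astype(np.float32)),"min",Q.min(0).round(4),"max",Q.max(0).round(4),np.median(Q[:,2]),f)
E
```

```text
[ 0.42726065 -0.28559646  0.28013087] [ 0.001 -0.    -1.   ] [-0.23529879 -0.34980169 -0.34207238] 0.018557987955174483
side 227 ((0.42807507514953613, -0.2846721112728119), 0.03999374434351921) min [ 0.392  -0.3191  0.2658] max [ 0.4643 -0.2462  0.2775] 0.27151844663706465 [ 0.00714096 -0.00436225  0.27147631]
top 351 ((0.430030882358551, -0.285041868686676), 0.038046881556510925) min [ 0.3936 -0.3173  0.2695] max [ 0.4668 -0.2477  0.2776] 0.2733436165746041 [-0.00067193  0.00090855  0.27337551]
```

View pics/p7.png

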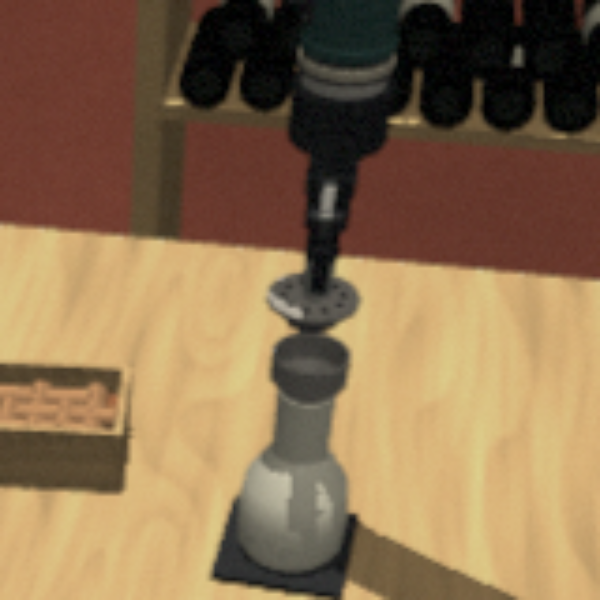

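The strainer is level at (315,300) above the funnel mouth at (311,355). Both views say to shift -4.3 mm in x and -1.8 mm in y.

Request:
arm_command(
  commands=[
    [0.015, [-0.0043, 0.0018, 0], [0, 0, 0]],
    [0.015, [0, 0, 0], [0, 0, 0]],
    [0.015, [0, 0, 0.01], [0, 0, 0]],
    [0.015, [0, 0, 0.012], [0, 0, 0]],
    [0.015, [0, 0, 0.006], [0, 0, 0]],
    [0.015, [0, 0, 0], [0, 0, 0]],
  ],
)

```text
t: 29.72
tool_pos: [0.4211, -0.2882, 0.251]
eef_rot: [[1.0, 0.001, -0.002], [0.001, -1.0, 0.001], [-0.002, -0.001, -1.0]]
contact_force: [0.5, -0.8, -1.0]
grip_width: 0.0185
finger_force: 39.2
```

Request:
arm_command(
  commands=[
    [0.015, [0, 0, 0.006], [0, 0, 0]],
    [0.015, [0, 0, 0.006], [0, 0, 0]],
    [0.015, [0, 0, 0.004], [0, 0, 0]],
    [0.015, [0, 0, 0], [0, 0, 0]],
  ],
)

```text
t: 30.22
tool_pos: [0.4214, -0.2884, 0.2356]
eef_rot: [[1.0, 0.001, -0.001], [0.001, -1.0, 0.0], [-0.001, -0.0, -1.0]]
contact_force: [-0.0, -0.1, -1.3]
grip_width: 0.0187
finger_force: 39.2
```

Request:
arm_command(
  commands=[
    [0.015, [0.0015, -0.001, 0.002], [0, 0, 0]],
    [0.015, [0, 0, 0.001], [0, 0, 0]],
    [0.015, [0, 0, 0.001], [0, 0, 0]],
    [0.015, [0, 0, 0.001], [0, 0, 0]],
    [0.015, [0, 0, 0], [0, 0, 0]],
  ],
)

```text
t: 30.85
tool_pos: [0.4231, -0.2875, 0.2309]
eef_rot: [[1.0, 0.001, -0.0], [0.001, -1.0, 0.0], [-0.0, -0.0, -1.0]]
contact_force: [-0.4, 0.3, -1.0]
grip_width: 0.0189
finger_force: 39.2
```

Request:
arm_command(
  commands=[
    [0.015, [0, 0, 0.001], [0, 0, 0]],
    [0.015, [0, 0, 0], [0, 0, 0]],
    [0.015, [0, 0, 0.001], [0, 0, 0]],
    [0.015, [0, 0, 0], [0, 0, 0]],
  ],
)

```text
t: 31.35
tool_pos: [0.4234, -0.2876, 0.2292]
eef_rot: [[1.0, 0.001, 0.001], [0.001, -1.0, -0.0], [0.001, 0.0, -1.0]]
contact_force: [0.2, 0.7, 2.1]
grip_width: 0.0187
finger_force: 39.6
```

Contact at the expected 0.229. I release and retreat.

Request:
arm_command(
  commands=[
    [0.023, [0, 0, 0], [0, 0, 0]],
    [0.03, [0, 0, 0], [0, 0, 0]],
    [0.05, [0, 0, 0], [0, 0, 0]],
    [0.06, [0, 0, 0], [0, 0, 0]],
    [0.06, [0, 0, -0.03], [0, 0, 0]],
    [0.06, [0, 0, -0.05], [0, 0, 0]],
    [0.06, [0.01, -0.04, -0.02], [0, 0, 0]],
    [0.06, [0.03, -0.05, 0], [0, 0, 0]],
    [0.06, [0.03, -0.06, 0], [0, 0, 0]],
    [0.06, [0.02, -0.06, 0], [0, 0, 0]],
  ],
)

```text
t: 32.6
tool_pos: [0.5118, -0.0807, 0.3293]
eef_rot: [[1.0, -0.0, 0.001], [-0.0, -1.0, -0.0], [0.001, 0.0, -1.0]]
contact_force: [0.1, 0.4, 0.8]
grip_width: 0.06
finger_force: 0.0
```

Request:
arm_command(
  commands=[
    [0.06, [0, -0.06, 0], [0, 0, 0]],
    [0.06, [0, -0.06, 0], [0, 0, 0]],
    [0.06, [0, 0, 0], [0, 0, 0]],
    [0.06, [0, 0, 0], [0, 0, 0]],
  ],
)

```text
t: 33.1
tool_pos: [0.5104, 0.0373, 0.3288]
eef_rot: [[1.0, 0.001, -0.0], [0.001, -1.0, -0.001], [-0.0, 0.001, -1.0]]
contact_force: [-0.5, -0.6, -0.7]
grip_width: 0.0599
finger_force: 0.0
```

```bash
python3 - <<'E'
from h import *
a,ds=manip.get_image("side");b,dt=manip.get_image("top")
save("p8.png",np.hstack([cv2.resize(a[70:270,270:470],(400,400)),cv2.resize(b[150:300,340:490],(400,400))]))
for n,d in(("side",ds),("top",dt)):
    P=cloud(n,d).reshape(-1,3)
    Q=P[(P[:,2]>.216)&(P[:,2]<.230)&(abs(P[:,0]-.43)<.05)&(abs(P[:,1]+.287)<.05)]
    f=np.linalg.lstsq(np.c_[Q[:,:2]-[.427,-.287],np.ones(len(Q))],Q[:,2],rcond=None)[0]
    print(n,len(Q),cv2.minEnclosingCircle(Q[:,:2].astype(np.float32)),np.median(Q[:,2]),f)
s=manip.read_state();print(s["tool_pos"],s["contact_force"])
E
```

```text
side 236 ((0.4250478148460388, -0.2859722375869751), 0.041356977075338364) 0.22059689143042233 [ 0.00559338 -0.00243494  0.22074108]
top 671 ((0.4257233142852783, -0.2873615026473999), 0.03828173130750656) 0.22240063557980766 [ 0.00952122 -0.00666018  0.2223868 ]
[0.51048379 0.03585498 0.32879984] [-0.31110479  0.28139314 -0.15080145]
```

View pics/p8.png

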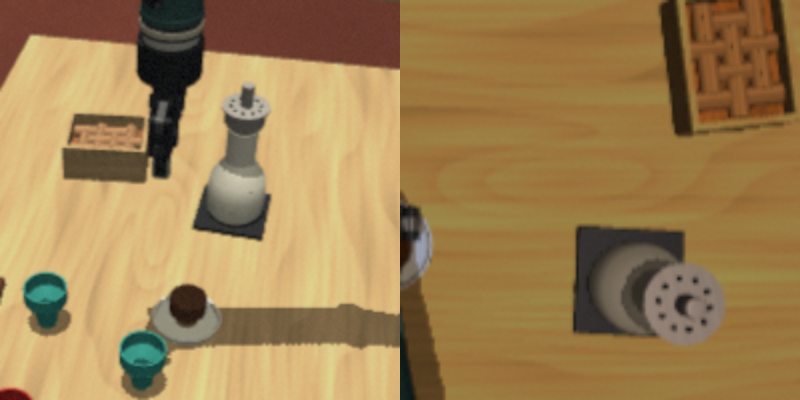

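The strainer is flat at z = 0.222 and centred on the funnel (left half (246,105), right half (684,303)). The carafe is centred on the tile, the stopper stands in the dish, and the arm touches nothing.

```bash
python3 -c "
from station import manip
print(manip.hand_in())"
```

```text
the job is handed in; nothing more can be done
None
```

The job is done in the order asked and handed in at about 33 s: the stopper stands in the dish, the carafe is centred on the tile, the funnel is fully home, and the strainer is flat on it, knob up; the hand-in returned no verdict.

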